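Close and clamp the sliding test link

ROBOT

A 6-joint arm with a two-finger parallel gripper is mounted at the origin on the work surface. World frame = base frame: x ahead of the robot, y to its left, z up, the work surface at z = 0. Lengths are in m, angles in rad, forces in N, time in s.
With the tool pointing down it reaches from about 0.275 to 0.975 m from the base axis. Payload 8.4 kg.
Tool frame: the origin (TCP) lies midway between the tips of the shut fingers; the grasp point (between the pads) lies bot.hold_point_z behind it (bot.hold_point_z is the distance from the TCP to the grasp point, in m); z points along the fingers, y is the line along which they close (so a half turn about z gives the same grasp; the last joint's range is limited). The gripper opens to 92 mm and grips with 3 to 60 N. Pads are 20 mm wide; open, the fingers measure 128 mm over their backs; the gripper's body (75 mm by 189 mm) begins 69 mm behind the grasp point.
Start: joints at [1.101, 0.353, 1.633, -0, 1.155, -0.002], TCP at [0.282, 0.558, 0.215] pointing down, gripper open.
Joint ranges: [-2.63, 2.63], [-0.92, 2.1], [0.06, 2.66], [-1.3, 4.44], [0, 2.69], [-3.02, 3.02]. Speed limits (rad/s): [2.22, 2.22, 2.79, 3.14, 3.14, 3.14].

INTERFACE

Orientations are given as a rotation vector (axis times angle).
In Python, from cell import bot, eoat, cams, hand_in gives the robot as it stands. Calls block until the motion is done:
- bot.goto(position, orientation): joint-space move of the TCP to a pose.
- bot.line_to(position, feed=0.15, orientation=None, threshold=None): straight line of the TCP; orientation=None keeps the orientation; feed is the mean speed in m/s. With threshold (N) it stops when the force on the tool has changed by that much, and returns True; else False.
- bot.set_joints(angles): joint-space move.
- eoat.gripper_to(opening): finger opening in m; the grip force is fixed at half the most; returns when the fingers have stopped.
- bot.pause(seconds).
- bot.ik(position, orientation): joint angles nearest the present ones, or None.
- cams.get_image(name): name is "side" or "top"; returns (picture, depth): 384x512x3 uint8, red, green, blue; 384x512 float32, m along the optical axis (not along the pixel's ray), 0 where there is no reading.
- cams.camera_info(name): a dict with "intrinsics" (3x3 intrinsics, pixels), "position" and "rotation" of the camera in the world. Camera axes: x right, y down, z forward; pixel columns grow to the right and rows downward; lengths in m; the calibration is good to about 2 mm. A picture is of the moment at which its call begins. camera_info takes no time and is no camera call.
A pose or a line that the arm cannot do raises bot.MotionError and nothing moves.
- hand_in(): hands the job in; it is judged then, once.
Readings, each from a call of its own:
- bot.get_clock(): time.
- bot.get_joint_pos(): joint angles.
- bot.get_qvel(): joint speeds.
- bot.get_effort(): joint torques, N m.
- bot.get_tcp_pos(): TCP position.
- bot.get_tool_rot(): TCP orientation.
- bot.get_contact_force(): force on the tool from outside, world axes, zero at the start.
- bot.get_wrist_torque(): the same for the moment, N m.
- bot.get_finger_gap(): finger opening in m.
- bot.get_gripper_force(): force on a finger pad.
Only numpy, scipy, OpenCV 4.12 (cv2) and the standard library are available. Lean on these libraries where they do the work, as an engineer would, in place of code of your own. Each camera call takes 0.05 s, during which the arm holds its last target. There are 200 camera calls.

TASK

The fuse test terminal has been left open. Push its fork-ended brass link home against the post, then clamp it by turning only the outer ring clockwise, by its arm, until it is finger-tight (about 0.45 N m, no harder), so that the small sense screw standing in the middle of the ring keeps its setting. Leave everything else on the shelf where it lies.

Things in the scene. Friction and masses are not known exactly. Their poses are not given: they have to be found in the camera images.
- terminal: Sliding-link test terminal, fixed to the shelf: black block 170 (x) x 70 (y) x 24 mm high, with a channel 33 mm wide and 6 mm deep along its whole top (floor 18 mm above the shelf, brass-lined) and two ears with bolt and nut at x -45, y +-54 mm (26 mm high). Origin: centre of the underside; x runs along the channel towards the post, away from the robot; z up.
- post (a point): On the axis of the terminal's upright brass post (14 mm thick), at channel-floor height (18 mm), 40 mm from the terminal's origin along its x. The link is home when its slot end butts on the post; the link's origin then lies here. Ring and sense screw turn on this axis.
- link: Loose brass bar in the channel, 30 mm wide, 8 thick (top 26 mm above the shelf), x along the channel. Its fork (slot 17 mm) straddles the post. Origin: underside, where the post's centre lies when home; prongs end 30 mm ahead of it, the bar 105 mm behind. Starts 14 to 30 mm short of home. Slides with 1 to 3 N, 1.5 mm side play: it jams if held off line in a grip; push it from behind.
- handle (a point): Top centre of the black upright handle on the link, 93 mm behind the link's origin: a block 14 mm along the link, 24 mm across, from 26 to 54 mm above the shelf (this point: 54 mm). The link's bar ends 5 mm behind the handle.
- ring: Outer concentric knob: aluminium clamp ring on the post, 52 mm diameter, 16 high, with a radial arm. Origin: centre of its underside. Clockwise from above screws it down 1.9 mm per rad; it meets the link after 0.7 to 1.9 rad, with the arm pointing anywhere. Until then 0.05 N m turns it; beyond, each 0.1 rad adds about 20 N of clamping and 0.2 N m while turning (less at rest). Stays where left.
- ring_grip (a point): Top centre of the black upright grip at the end of the ring's arm: 12 mm diameter, 20 mm high, 50 mm from the axis, top 60 to 64 mm above the shelf (the arm below it ends 20 mm lower). Finger-tight is about 9 N here, across the arm. The arm starts on the terminal's +y side and ends up within 45 degrees of its +x; nothing is in its way.
- sense: Inner concentric knob: brass sense screw standing in the middle of the ring, 25 mm diameter, 16 mm high, from 51 to 67 mm above the shelf (5 to 9 mm above the ring's top). It turns at a touch and must stay as set. Origin: centre of its underside.
- sense_mark (a point): Point on the rim of the sense screw's top, 12 mm from the axis, at one end of its slot; it shows how the screw is turned.
- ceramic_fuse: White ceramic fuse with steel caps, 51 x 14 mm, lying beside the terminal; origin on its underside. Not part of the job.
- ceramic_fuse_b: A like ceramic fuse, beyond the far (+x) end of the terminal. Not part of the job.
- bolt_a: Brass bolt with nut standing on its head near the terminal, 17 mm wide, 43 mm high; origin under its centre. Not part of the job.
- bolt_b: A like brass bolt with nut, on the other (-y) side of the terminal. Not part of the job.
- carrier: Grey fuse carrier beside the terminal, 34 x 26 x 34 mm; origin under its centre. Not part of the job.
- holder: Black bakelite fuse holder with brass clips, 100 x 36 x 34 mm, some 0.18 m to the +y side of the terminal; origin under its centre. Not part of the job.
There are look-alikes about, which are no part of the job. Leave any blue or turquoise look-alike of the terminal alone. Of the things shaped like the link, the brass one is meant.

How it is judged:
On the way, in this order (a step that is already met when the one before it is completed fails the run):
1. the link is pushed home against the post (horizontal distance between link and post below 0.0025 m), for 0.2 s.
2. the outer ring clamps the link firmly (contact force between ring and link above 18 N), for 0.2 s.
At the end, for the whole second after the job is handed in: The link is home (within 3 mm) and at rest, clamped by the ring with 18 to 60 N, the sense screw's mark within 2 mm of where it was set (horizontal distance between link and post below 0.003 m and contact force between ring and link between 18 and 60 N and linear speed of link below 0.01 m/s and distance of sense_mark from where it was at the start of the episode below 0.002 m); the robot touches nothing.
It fails at once if the ring is overtightened (contact force between ring and link above 60 N).
It fails at once if the inner sense screw is turned (mark moved over 2 mm, about 10 degrees) (distance of sense_mark from where it was at the start of the episode above 0.002 m).
It fails at once if another thing on the shelf is disturbed (moved over 20 mm) (distance of any of ceramic_fuse, ceramic_fuse_b, bolt_a, bolt_b, carrier, holder from where it was at the start of the episode above 0.02 m).
It also fails if it takes over 51 s, if anything falls off the work surface, if the arm or the gripper's body presses on something with over 40 N, if the wrist force passes 120 N, or if a joint passes its speed limit or range.

## Working session

There is one attempt and no reset: what is moved stays moved. The work goes in short steps, each a Python script; the robot and the scene stay as the last script left them, time stands still between calls to the robot, and variables do not carry over. Pictures are saved under pics/ and viewed, at most 10 in all, crops included, and the job is handed in when it is done.

```bash
mkdir -p pics
python3 - <<'E'
from cell import bot,eoat,cams
import cv2,numpy as np
for n in("top","side"):
    p,d=cams.get_image(n); cv2.imwrite(f"pics/{n}0.png",p[:,:,::-1]); np.savez(f"{n}0.npz",p=p,d=d)
    print(n,{k:np.round(v,4).tolist() for k,v in cams.camera_info(n).items() if k in("intrinsics","position","rotation")})
print(bot.get_clock(),bot.get_tool_rot(),bot.hold_point_z)
E
```

```text
top {'intrinsics': [[360.2342, 0.0, 259.1528], [0.0, 360.2342, 189.9497], [0.0, 0.0, 1.0]], 'position': [0.3711, 0.06, 0.8441], 'rotation': [-2.0853, 2.1433, -0.1571]}
side {'intrinsics': [[420.2384, 0.0, 258.2244], [0.0, 420.2384, 189.203], [0.0, 0.0, 1.0]], 'position': [0.1287, 0.5061, 0.5602], 'rotation': [-0.9098, 2.4481, -1.1601]}
0.1 [-7.28159217e-01 -3.05573864e+00  1.77090349e-03] 0.0187
```

View pics/top0.png

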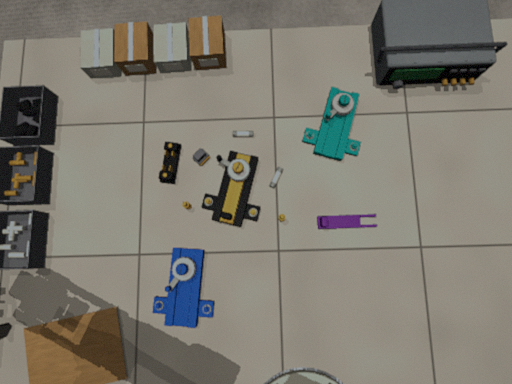

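View pics/side0.png

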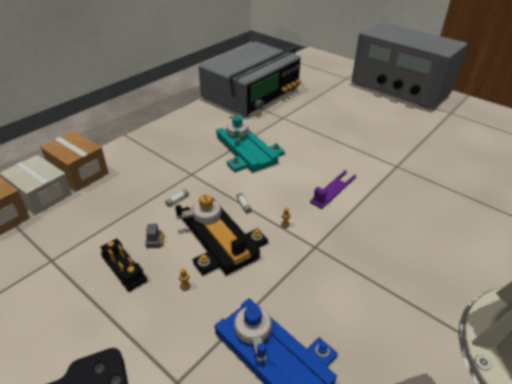

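The top view shows the terminal (black) with the ring at (238,169), its grip at (221,160), the handle at (226,216) and the ear nuts at (208,202) and (252,212). In the side view the sense screw is at (206,202), the grip at (184,211) and the handle at (239,244). I'll enlarge both.

Run:
```python
import cv2,numpy as np
t=np.load("top0.npz")["p"][140:235,190:275,::-1]; s=np.load("side0.npz")["p"][185:280,165:275,::-1]
r=lambda a:cv2.resize(a,None,fx=4,fy=4,interpolation=cv2.INTER_CUBIC)
cv2.imwrite("pics/crop0.png",np.hstack([r(t),r(s)]))
```

```text
(no output)
```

View pics/crop0.png

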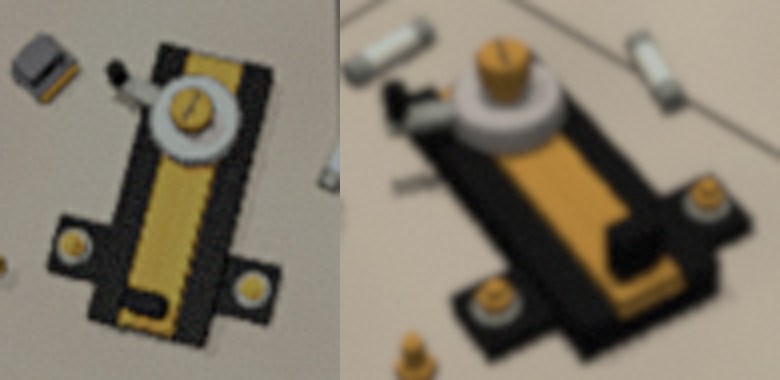

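The crop shows, on the left (top view), the sense screw at crop px (191,108), the grip top at (117,70), the ear nuts at (73,243) and (252,288), and the handle top at about (148,302). On the right (side view) are the sense top (502,47), the grip top (396,92) and the handle top (636,228).

```bash
cat > h.py <<'E'
import cv2,numpy as np
from scipy.spatial.transform import Rotation as R
from cell import bot,eoat,cams
def ray(n,u,v):
    c=cams.camera_info(n);K=np.array(c["intrinsics"]);r=np.array(c["rotation"])
    M=r if r.shape==(3,3) else R.from_rotvec(r).as_matrix()
    return np.array(c["position"]),M@np.linalg.solve(K,[u,v,1.])
def onz(n,u,v,z):
    p,d=ray(n,u,v);return p+d*(z-p[2])/d[2]
def two(a,b):
    p,d=ray("top",*a);q,e=ray("side",*b)
    s,t=np.linalg.lstsq(np.c_[d,-e],q-p,rcond=None)[0]
    return (p+s*d+q+t*e)/2,np.linalg.norm(p+s*d-q-t*e)
def brass(p):
    h=cv2.cvtColor(p,cv2.COLOR_RGB2HSV);return cv2.inRange(h,(10,110,80),(35,255,255))
def comps(m,x0,y0,x1,y1,amin=3):
    k=cv2.connectedComponentsWithStats(m[y0:y1,x0:x1].copy(),connectivity=4)
    return [(k[3][i]+[x0,y0],k[2][i]) for i in range(1,k[0]) if k[2][i][4]>=amin]
E
python3 - <<'E'
from h import *
np.set_printoptions(precision=4,suppress=True)
t=np.load("top0.npz");s=np.load("side0.npz")
for n,f,b in(("top",t,(190,140,275,235)),("side",s,(165,185,275,280))):
    for c,st in comps(brass(f["p"]),*b): print(n,c,st)
    for c,st in comps(((f["p"].max(2)<60)*255).astype(np.uint8),*b): print(n,"black",c,st)
T=lambda x,y:(190+x/4-.375,140+y/4-.375); S=lambda x,y:(165+(x-340)/4-.375,185+y/4-.375)
print("sense",two(T(191,107),S(502,47)))
print("grip",two(T(116,69),S(396,90)), onz("top",*T(116,69),.062))
print("handle",two(T(148,301),S(636,227)),onz("top",*T(148,301),.054),onz("side",*S(636,227),.054))
a=onz("top",*T(73,243),.026);b=onz("top",*T(252,288),.026)
print("ears",a,b,np.linalg.norm(a-b),onz("side",*S(495,288),.026),onz("side",*S(709,190),.026))
d=(b-a)[:2];print("yaw from ears",np.degrees(np.arctan2(d[0],-d[1])))
for q in[(163,42),(273,70),(208,347),(90,318)]: print("corner",onz("top",*T(*q),.024))
d=t["d"]
for nm,q in(("sense",(191,107)),("grip",(116,69)),("handle",(148,301)),("block",(255,120))):
    u,v=T(*q);z=d[int(round(v)),int(round(u))];p,r=ray("top",u,v);print(nm,"depth",p+r*z)
E
```

```text
top [243.141  156.8974] [46 13 15 10 78]
top [204.32 160.64] [10 16  9 10 25]
top [237.4634 166.9878] [43 22 10 11 82]
top [231.6422 199.452 ] [ 29  39  25  45 531]
top [207.9091 200.9091] [16 59  5  5 22]
top [190. 206.] [ 0 65  1  3  3]
top [252.6364 211.6364] [60 69  6  6 22]
top black [231.7581 155.6613] [38 11  9 11 62]
top black [201.52 157.28] [ 7 13  9  9 25]
top black [218.8182 158.0909] [27 16  5  6 22]
top black [246.3625 196.2689] [ 43  16  27  71 662]
top black [219.1855 199.7365] [ 12  26  30  56 539]
side [205.6013 201.5229] [ 34  10  14  16 153]
side [225.5187 238.6149] [ 40  33  45  46 696]
side [256.2857 232.7143] [87 44  9  8 49]
side [203.3871 258.129 ] [34 69 10  9 62]
side [183.3896 274.8312] [14 84 10 11 77]
side black [179.8475 210.0678] [11 21 12 10 59]
side black [223.8797 245.8065] [  18   25   84   65 1953]
sense (array([0.5655, 0.1287, 0.0707]), np.float64(0.0008005393837878971))
grip (array([0.5911, 0.1714, 0.0588]), np.float64(0.0011166507697249267)) [0.5907 0.1713 0.062 ]
handle (array([0.4605, 0.1558, 0.0494]), np.float64(8.2994611593232e-05)) [0.46   0.1553 0.054 ] [0.4576 0.159  0.054 ]
ears [0.4979 0.2017 0.026 ] [0.4689 0.099  0.026 ] 0.10678820047031065 [0.4966 0.2041 0.026 ] [0.4665 0.102  0.026 ]
yaw from ears -15.766753316561326
corner [0.617  0.1487 0.024 ]
corner [0.5977 0.084  0.024 ]
corner [0.4361 0.1248 0.024 ]
corner [0.4545 0.1923 0.024 ]
sense depth [0.5658 0.1287 0.0683]
grip depth [0.5904 0.1711 0.063 ]
handle depth [0.4601 0.1554 0.053 ]
block depth [0.5682 0.0953 0.0224]
```

Checks: ear spacing measures 106.8 mm (should be 108), ear midpoint to post 85.0 mm (85), and grip radius 49.4 mm (50). The terminal's yaw is about -14.9°, and the link is about 16 mm short of home. Next I push it from behind the handle with shut fingers.

```bash
cat >> h.py <<'E'
P=np.array([.5656,.1286]);Y=np.radians(-14.9);ex=np.array([np.cos(Y),np.sin(Y)]);ey=np.array([-ex[1],ex[0]])
def ori(ya): # tool down, tool y at world angle ya (rad)
    f=(ya+np.pi/2)/2;return np.pi*np.array([np.cos(f),np.sin(f),0])
def at(s,z,l=0): return np.r_[P+ex*s+ey*l,z]
E
python3 - <<'E'
from h import *
np.set_printoptions(precision=4,suppress=True)
eoat.gripper_to(0)
o=ori(Y+np.pi/2)
bot.goto(at(-.140,.10),o); bot.line_to(at(-.140,.035),.1)
f0=np.array(bot.get_contact_force());print(bot.get_joint_pos(),f0,bot.get_finger_gap())
for s in np.arange(-.128,-.100,.002):
    bot.line_to(at(s,.035),.03)
    f=np.array(bot.get_contact_force())-f0; q=np.array(bot.get_tcp_pos())
    print(round(s,4),(q[:2]-P)@ex,f[:2]@ex,f[:2]@ey,bot.get_clock())
    if f[:2]@ex<-8: break
E
```

```text
[ 0.3623  0.3735  2.1156 -0.      0.6521 -0.9486] [ 0.1471 -1.2212  0.3791] 9.683199719665942e-05
-0.128 -0.12790248401740895 -1.006029449434174 0.6281375767242972 4.4
-0.126 -0.12600504749242197 0.4353676422543115 1.5597165922542267 4.65
-0.124 -0.12401285013868908 -1.352034128350114 1.0136617711598863 4.9
-0.122 -0.12182034352183994 -1.0848440442182614 0.9091615002563963 5.15
-0.12 -0.11972216507378973 -0.05804648022891565 0.8586067758927372 5.4
-0.118 -0.11770679924815176 -0.7144979612074215 0.8035367079997919 5.65
-0.116 -0.11573724063198836 -1.308795454292433 0.528937371191224 5.9
-0.114 -0.11373784281318233 0.028074860548888858 1.280475875668684 6.15
-0.112 -0.11172066964215882 -1.3813111360031036 0.7935306267062086 6.4
-0.11 -0.10973825953167503 -0.7915606567876166 1.8317506510062294 6.65
-0.108 -0.10907603810488176 -5.559577334332606 1.8000936850440752 6.9
-0.106 -0.10888252958282786 -14.801898120662148 3.9751847006625414 7.15
```

There is a firm stop at s = -0.1089, against an expected -0.110, so the link is home. I'll back off and start turning the ring: coarse steps first, then fine ones, logging the tangential force.

```bash
cat >> h.py <<'E'
def force(n=6):
    a=[]
    for _ in range(n): a.append(bot.get_contact_force());bot.pause(.02)
    return np.mean(a,0)
RC=.052; OFF=.016
def rp(th,z): # tool pose with its -x or +x face touching a grip at world angle th, from the ccw side
    r=np.array([np.cos(th),np.sin(th)]);t=np.array([r[1],-r[0]])
    return np.r_[P+r*RC-t*OFF,z],ori(th),t,r
E
python3 - <<'E'
from h import *
np.set_printoptions(precision=4,suppress=True)
bot.line_to(at(-.135,.035),.1); bot.line_to(at(-.135,.11),.2)
p,d=cams.get_image("top");np.savez("top1.npz",p=p,d=d);cv2.imwrite("pics/top1.png",p[:,:,::-1])
th0=np.radians(59.4)
q,o,t,r=rp(th0,.11);s=q.copy();s[:2]-=t*.014
bot.goto(s,o);s[2]=.046;print(bot.line_to(s,.1,None,8))
f0=force();print(f0,bot.get_joint_pos())
np.save("f0.npy",f0)
for a in np.arange(0.0,.61,.06):
    q,o,t,r=rp(th0-a,.046-.0019*a); bot.line_to(q,.05,o)
    f=force(3)-f0;c=np.array(bot.get_tcp_pos())
    print(round(a,3),"tang",f[:2]@t,"rad",f[:2]@r,"z",f[2],"err",(c-q)*1000,bot.get_clock())
    if f[:2]@t<-5: break
p,d=cams.get_image("side");cv2.imwrite("pics/side1.png",cv2.resize(p[180:280,150:280,::-1],None,fx=4,fy=4))
E
```

```text
False
[-0.1513  0.0559  0.1515] [ 0.3191  0.513   1.8174  0.      0.8099 -0.7177]
0.0 tang 0.04071558064751776 rad 0.5224265985305724 z -0.6779532370008565 err [ 0.0862 -0.2146 -0.0398] 10.1333
0.06 tang 0.2638264500194857 rad -0.7142512948676778 z -0.6131235250354362 err [-0.115   0.0072 -0.0427] 10.4333
0.12 tang 0.13158019970782903 rad 0.217047366161016 z 0.17254771133225547 err [-0.0527  0.0118  0.0049] 10.7333
0.18 tang 0.11783908428999745 rad 0.02581180225594685 z -0.8826976522479122 err [-0.0365  0.0035  0.0229] 11.0333
0.24 tang 0.2651381005563857 rad -0.20477300409961244 z -0.369840842698519 err [-0.0356 -0.0147  0.0236] 11.3333
0.3 tang 0.41630404351451933 rad 0.3621082684098693 z 0.3531374561554974 err [-0.0573 -0.0104  0.001 ] 11.6333
0.36 tang 0.32476954586122725 rad 0.24338615324864754 z -0.05601501188762974 err [-0.0376 -0.01    0.0079] 11.9333
0.42 tang 0.06778000272450027 rad -0.11505216573617877 z -0.504495594881575 err [-0.0381  0.0162  0.0011] 12.2333
0.48 tang 0.09787042544945482 rad 0.5796399910075537 z 0.031380934914590014 err [-0.0801 -0.0056 -0.0153] 12.5333
0.54 tang 0.531810700521946 rad -0.39702632998385873 z -0.34936537428797476 err [-0.0495  0.0014  0.0061] 12.8333
0.6 tang 0.26649530870369886 rad 0.0013731215561440108 z -0.1592479460373202 err [-0.0556 -0.0063  0.0052] 13.1333
```

View pics/side1.png

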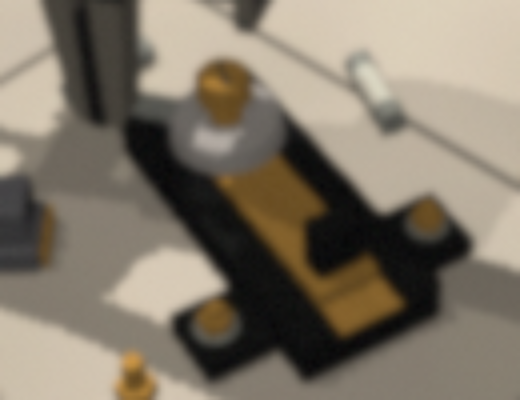

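The side view shows the fingers (at about px (95,60)) carrying the arm round. The arm leaves the ring at (150,105) towards them, and the link end has moved forward with the channel floor clear behind it at (370,300). I'll carry on in finer steps until the force rises.

```bash
cat > turn.py <<'E'
from h import *
import sys
th0=np.radians(59.4);f0=np.load("f0.npy")
a,end,step,lim=map(float,sys.argv[1:5])
while a<end-1e-9:
    a+=step
    q,o,t,r=rp(th0-a,.046-.0019*a); bot.line_to(q,.04,o)
    f1=np.array(bot.get_contact_force())-f0; f=force(4)-f0;c=np.array(bot.get_tcp_pos())
    print("%.3f now %.2f mean tang %.2f rad %.2f z %.2f err_t %.2fmm clk %.2f"%(a,f1[:2]@t,f[:2]@t,f[:2]@r,f[2],(c-q)[:2]@t*1000,bot.get_clock()))
    if f[:2]@t<-lim: break
E
python3 turn.py .6 2.0 .04 2
```

```text
0.640 now 0.59 mean tang 0.21 rad 0.51 z -0.33 err_t -0.06mm clk 13.50
0.680 now -0.54 mean tang -0.24 rad -0.06 z -0.01 err_t -0.02mm clk 13.82
0.720 now 0.28 mean tang -0.20 rad 0.17 z -0.15 err_t -0.01mm clk 14.13
0.760 now -0.45 mean tang -0.22 rad 0.14 z -0.00 err_t 0.00mm clk 14.45
0.800 now -0.23 mean tang -0.55 rad 0.17 z 0.58 err_t -0.06mm clk 14.77
0.840 now -1.05 mean tang -1.61 rad -0.02 z 1.19 err_t -0.07mm clk 15.08
0.880 now -2.84 mean tang -2.83 rad -0.12 z 2.23 err_t -0.13mm clk 15.40
```

Contact began at about 0.79 rad. The tangential force is rising at about 3.1 N per 0.1 rad at rest, so I'll go about 0.2 rad past contact.

```bash
python3 turn.py .88 .98 .02 7.2
```

```text
0.900 now -3.27 mean tang -3.67 rad -0.57 z 2.52 err_t -0.14mm clk 15.72
0.920 now -4.19 mean tang -3.96 rad -0.44 z 3.11 err_t -0.09mm clk 16.03
0.940 now -4.55 mean tang -4.46 rad -0.87 z 3.77 err_t -0.06mm clk 16.35
0.960 now -4.67 mean tang -4.71 rad -0.38 z 4.12 err_t -0.05mm clk 16.67
0.980 now -5.86 mean tang -4.82 rad -0.55 z 4.28 err_t -0.13mm clk 16.98
```

That is about 0.19 rad past contact, or roughly 38 N and 0.42 N m. I'll back off, lift and check.

Run:
```python
from h import *
q,o,t,r=rp(np.radians(59.4)-.98,.046-.0019*.98)
s=q.copy();s[:2]-=t*.02;bot.line_to(s,.05);s[2]=.15;bot.line_to(s,.15)
bot.goto([.35,.40,.25],ori(np.radians(50)));bot.pause(.2)
print(force()-np.load("f0.npy"),bot.get_clock())
r4=lambda a:cv2.resize(a,None,fx=4,fy=4,interpolation=cv2.INTER_CUBIC)
p,_=cams.get_image("top");q,_=cams.get_image("side")
cv2.imwrite("pics/crop2.png",np.hstack([r4(p[140:235,190:275,::-1]),r4(q[185:280,165:275,::-1])]))
```

```text
[ 0.43904694  0.2174972  -0.30364789] 20.0667
```

View pics/crop2.png

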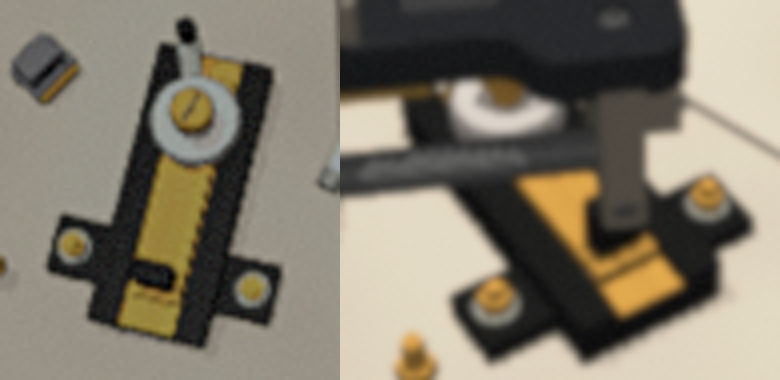

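The top view shows the arm now pointing along the channel (grip at crop px (186,30)). The handle has moved forward to (153,275), the sense slot looks unchanged at (190,108), and nearby things are undisturbed. The robot is clear, so I'm handing in.

```bash
python3 -c "
from cell import hand_in
print(hand_in())"
```

```text
the job is handed in; nothing more can be done
None
```

The job is handed in at about 20 s of the 51 s: the link is home against the post, the ring is clamped to an estimated 0.42 N m (about 38 N on the link), and the last top view shows the sense screw and the things near the terminal unmoved; no verdict came back.

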